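# Roll the stray tin into line on the shelf board

### The job

Three wide powder tins lie on their sides on a white shelf board; the two outer ones are chocked and the middle one has been left nearer the robot. Without gripping or lifting it, push on the top of the middle tin with the fingertips to roll it slowly away from the robot until it lies squarely in line between the other two, touching neither, and let go of it at rest there. Leave everything else where it is.

Things in the scene. Friction and masses are not known exactly. Their poses are not given: they have to be found in the camera images.
- tin: The middle tin, to be rolled: bare-metal cylinder with a paper band, 100 mm in diameter and 120 mm long, about 0.4 to 0.85 kg, lying on its side on the board, loose, rolling easily, with a little rolling resistance. Too wide to be gripped. Origin at its very centre (50 mm above the board's top); its y axis is the axis of the cylinder, x and z turn with it as it rolls. It starts 90 to 170 mm short of the line of the other two, within about 3 degrees of parallel to them.
- tin_left: The outer tin on the robot's left (+y of the board): same size and look, chocked in place by low wooden strips. Origin at its centre, y along its axis.
- tin_right: The outer tin on the robot's right (-y of the board), same as tin_left. There are 45 mm gaps between the ends of the middle tin and those of the outer tins when it lies centred between them.
- board: White shelf board lying fixed on the counter, 400 x 520 x 18 mm. Origin at the centre of its underside, z up; x points away from the robot (turned by up to 15 degrees), along the way the tin is to roll; y to the left. The outer tins lie along y at x = 40 mm, y = +165 and -165 mm. Wooden chocks 10 mm high stand on it only under the outer tins.
- row_mid (a point): The point midway between the centres of the outer tins, where the centre of the middle tin belongs: 40 mm along the board's x from its centre, 50 mm above its top.
- jar: Small glass jar with steel lid, 56 mm wide, 75 mm high, standing on the board beyond the middle tin's place, with about 40 mm left between them. Leave alone. Origin under its centre.
- brush: Scrubbing brush with handle, 170 mm long, lying on the board before the right-hand tin. Leave alone.
- scoop: White measuring cup, 60 mm wide, 45 mm high, standing on the board before the left-hand tin. Leave alone. Origin under its centre.
- soap: White bar of soap, 55 x 85 x 30 mm, on the counter to the left. Leave alone.
- mug: White mug, 80 mm wide, 90 mm high, on the counter to the right. Leave alone.
- bottle: White bottle, 72 mm wide, 190 mm high, on the counter to the left. Leave alone.
Not all that is in view belongs to the job. Leave any turquoise look-alike of the tin alone.

How it is judged:
On the way:
1. the fingers push on the tin's top while it rolls (contact force between the fingers and tin above 0.3 N and distance of tin from where it was at the start of the episode above 0.008 m and z of the grasp point in the frame of board above 0.1 m), for 0.02 s.
At the end, for the whole second after the job is handed in: The middle tin's centre lies within 15 mm of the line of the outer tins (along the board's x) and within 30 mm of midway between them, its axis within 0.12 rad of the board's y, on the board and at rest (x of tin in the frame of board between 0.025 and 0.055 m and y of tin in the frame of board between -0.03 and 0.03 m and z of tin in the frame of board between 0.062 and 0.074 m and angle between the y axis of tin and the y axis of board, either way round below 0.12 rad and linear speed of tin below 0.01 m/s); the robot touches nothing.
It fails at once if the middle tin is lifted (more than 12 mm) (z of tin in the frame of board above 0.08 m).
It fails at once if the middle tin runs away (faster than 0.4 m/s) (linear speed of tin above 0.4 m/s).
It fails at once if the fingers push the tin low on its side instead of from its upper half (grasp point under 75 mm above the board's top) (contact force between the fingers and tin above 1 N and z of the grasp point in the frame of board below 0.093 m).
It fails at once if an outer tin or a bystander is shifted by more than 15 mm (distance of any of tin_left, tin_right, jar, brush, scoop, soap, mug, bottle from where it was at the start of the episode above 0.015 m).
It also fails if it takes over 58 s, if anything falls off the work surface, if the arm or the gripper's body presses on something with over 40 N, if the wrist force passes 120 N, or if a joint passes its speed limit or range.

### The arm

A 7-joint arm with a two-finger parallel gripper is mounted at the origin on the work surface. World frame = base frame: x ahead of the robot, y to its left, z up, the work surface at z = 0. Lengths are in m, angles in rad, forces in N, time in s.
With the tool pointing down it reaches from about 0.35 to 0.9 m from the base axis. Payload 19.9 kg.
Tool frame: the origin (TCP) lies at the very end of the fingers, on their centre line; the grasp point (between the pads) lies 19 mm behind it; z points along the fingers, y is the direction in which the jaws open and shut (so a half turn about z gives the same grasp; the last joint's range is limited). The gripper opens to 85 mm and grips with 20 to 120 N. Pads are 22 mm wide; open, the fingers measure 114 mm over their backs; the gripper's body (76 mm by 85 mm) begins 54 mm behind the grasp point. The pads swing forward as they close: fully open they stand 13 mm farther back than shut.
Start: joints at [-1.175, 0.417, -0.01, 1.614, 0.005, 1.111, -0.053], TCP at [0.265, 0.566, 0.231] pointing down, gripper open.
Joint ranges: [-2.81, 2.81], [-0.39, 2.02], [-1.27, 1.25], [0.06, 2.57], [-1.19, 4.33], [0.19, 2], [-2.82, 2.82]. Speed limits (rad/s): [1.89, 1.89, 2.39, 2.39, 3.01, 3.01, 3.01].

### API

Orientations are given as [roll, pitch, yaw] about the fixed x, y, z axes, in that order (R = Rz(yaw) Ry(pitch) Rx(roll)).
In Python, from rig import bot gives the robot as it stands. The module is installed in compiled form; this text tells all that it offers.
- The arm moves only by the tool arm_command, never from a script. Its argument "targets" is a list of rows, each a list of 6 numbers: the shift along the tool's x, y, z in mm, then the turn, a rotation vector about the tool's x, y, z in degrees. A call has 1 to 10 rows; each row shifts and turns the commanded pose from where the row before left it, along the tool's axes as they then stand; what a row does not reach is not made up. A row lasts 1/8 s, in which the tool goes at most 62.5 mm and 10.7 degrees, less where a joint would pass 70% of its speed; a pose out of reach is approached as far as the arm can. A call is refused whole if a number of a shift passes 62.5 or a number of a turn 10.7, either way. A call with a gripper value outside its range is refused whole. "jaw" is the gripper command: -1 is shut, 1 is fully open, values between are in proportion, set as the call begins (left out, the last holds). The fingers move at their own pace and stop on an object; the grip force is fixed at half the most. Time passes only in rows, so rows that do not move let the fingers close. It gives the time, the measured TCP pose, the force and the opening at its end, in the units of the state.
- bot.read_state(): the state, without advancing time (a new reading comes with each control period).
- bot.get_image(name): name is "scene" or "top" or "wrist"; returns (picture, depth): 400x640x3 uint8, red, green, blue; 400x640 float32, m along the optical axis (not along the pixel's ray), 0 where there is no reading.
- bot.calibration(name): a dict with "intrinsics" (3x3 intrinsics, pixels), "dist" ([k1, k2, p1, p2, k3] as OpenCV has them; the pictures are not rectified), "origin" and "rotation" of the camera in the world; the wrist camera has in their place "mount" (4x4, takes a point from camera to tool coordinates, whose origin is the TCP and whose axes are the flange's). Camera axes: x right, y down, z forward; pixel columns grow to the right and rows downward; lengths in m; the calibration is good to about 2 mm. A picture is of the moment at which its call begins: read the wrist's pose just before it. calibration takes no time and is no camera call.
- bot.job_done(): hands the job in, once; it reports no verdict.
The state is a dict: "t": time; "q": joint angles; "joint_vel": joint speeds; "tau": joint torques, N m; "tcp_pos": TCP position; "ee_rot": TCP orientation; "ft_force": force on the tool from outside, world axes, zero at the start; "wrist_torque": the same for the moment, N m; "finger_gap": finger opening in m.
Only numpy, scipy, OpenCV 4.12 (cv2) and the standard library are available. Lean on these libraries where they do the work, as an engineer would, in place of code of your own. Each camera call takes 0.05 s, during which the arm holds its last target. There are 200 camera calls.

## Working session

There is one attempt and no reset: what is moved stays moved. The work goes in short steps, Python scripts to look and compute and a tool call to move; the robot and the scene stay as the last step left them, time stands still between calls to the robot, and variables do not carry over. Pictures are saved under pics/ and viewed, about 8 in all and at most 12, crops included, and the job is handed in when it is done.

Besides the shell and the picture viewer there is one more tool, called after "Request:" in YAML: its name, and indented under it one key for each argument. arm_command: Moves the arm, as the interface text tells. Its arguments: {"type":"object","properties":{"targets":{"type":"array","items":{"type":"array","items":{"type":"number"}}},"jaw":{"type":"number"}},"required":["targets"]}

```bash
mkdir -p pics; python3 - <<'E'
from rig import bot
import cv2,numpy as np,pickle
s=bot.read_state();print({k:np.round(v,3) for k,v in s.items()})
d={}
for n in("scene","top"):
    im,dp=bot.get_image(n);c=bot.calibration(n);d[n]=(im,dp,c)
    cv2.imwrite(f"pics/{n}0.png",im[:,:,::-1])
    print(n,{k:np.round(v,3).tolist() for k,v in c.items()})
print({k:np.round(v,3).tolist() for k,v in bot.calibration("wrist").items()})
pickle.dump(d,open("d0.pkl","wb"))
E
```

```text
{'t': np.float64(0.0), 'q': array([-1.174,  0.418, -0.01 ,  1.614,  0.005,  1.111, -0.053]), 'joint_vel': array([-0.002,  0.   , -0.   , -0.001,  0.001,  0.001,  0.001]), 'tau': array([-1.0000e-03, -8.6447e+01,  6.7800e-01, -4.3490e+01,  1.9000e-02,
        7.0000e-03,  0.0000e+00]), 'tcp_pos': array([0.265, 0.566, 0.231]), 'ee_rot': array([-3.14 ,  0.   ,  2.704]), 'ft_force': array([ 0.662, -0.414,  0.418]), 'wrist_torque': array([0.045, 0.001, 0.016]), 'finger_gap': np.float64(0.085)}
scene {'intrinsics': [[374.782, 0.0, 317.795], [0.0, 374.782, 202.202], [0.0, 0.0, 1.0]], 'dist': [-0.05, 0.0, 0.0, 0.0, 0.0], 'origin': [1.246, -0.386, 0.797], 'rotation': [-2.293, 0.012, 1.099]}
top {'intrinsics': [[386.588, 0.0, 319.888], [0.0, 386.588, 196.049], [0.0, 0.0, 1.0]], 'dist': [-0.043, 0.0, 0.0, 0.0, 0.0], 'origin': [0.334, -0.019, 1.178], 'rotation': [-2.96, -0.008, -1.549]}
{'intrinsics': [[326.184, 0.0, 320.597], [0.0, 326.184, 199.81], [0.0, 0.0, 1.0]], 'dist': [-0.03, 0.0, 0.0, 0.0, 0.0], 'mount': [[-0.001, -0.951, -0.31, 0.08], [1.0, -0.001, -0.001, -0.001], [0.0, -0.31, 0.951, -0.141], [0.0, 0.0, 0.0, 1.0]]}
```

View pics/top0.png

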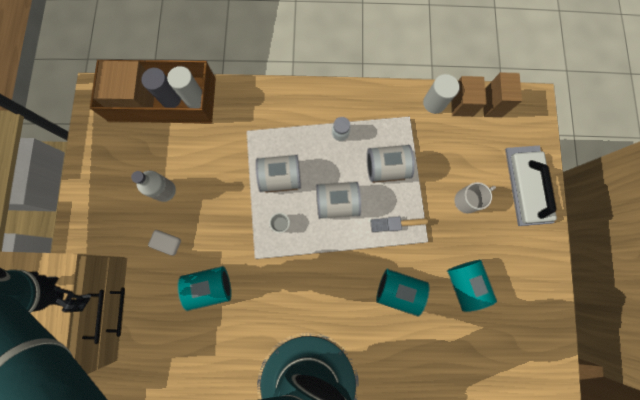

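View pics/scene0.png

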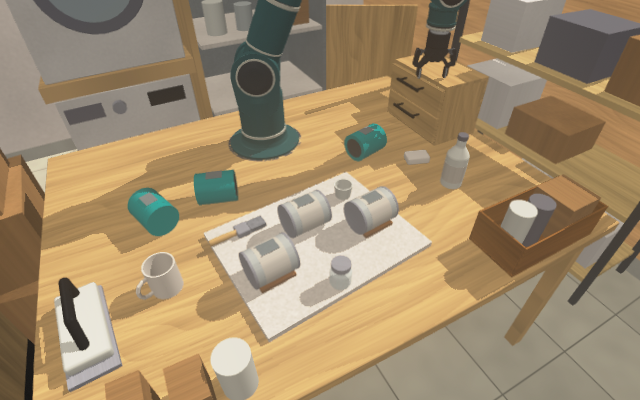

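Top view: the middle tin is at (339,200), the left tin at (278,173), the right tin at (391,163), the jar at (342,129), the scoop at (280,223) and the brush at (400,224). Things that could be mistaken for the middle tin are the two chocked outer tins and the turquoise look-alikes at (205,288), (403,292) and (472,286). I choose the bare-metal tin at (339,200).

```bash
cat > h.py <<'E'
import cv2,numpy as np
from scipy.spatial.transform import Rotation as R
def cloud(dp,c,T=None):
    v,u=np.mgrid[:400,:640]
    n=cv2.undistortPoints(np.stack([u,v],-1).reshape(-1,1,2).astype(float),c["intrinsics"],np.array(c["dist"])).reshape(400,640,2)
    P=np.dstack([n*dp[...,None],dp])
    if T is not None: return P@T[:3,:3].T+T[:3,3]
    return P@R.from_euler("xyz",c["rotation"]).as_matrix().T+c["origin"]
def ray(c,uv,z):
    n=cv2.undistortPoints(np.array(uv,float).reshape(-1,1,2),c["intrinsics"],np.array(c["dist"])).reshape(-1,2)
    d=np.c_[n,np.ones(len(n))]@R.from_euler("xyz",c["rotation"]).as_matrix().T
    o=np.array(c["origin"]);return o+d*((z-o[2])/d[:,2])[:,None]
def tins(P,dp,zlo=.085,zhi=.13):
    m=((dp>0)&(P[...,2]>zlo)&(P[...,2]<zhi)).astype(np.uint8)
    n,l,st,ce=cv2.connectedComponentsWithStats(m)
    out=[]
    for i in range(1,n):
        if st[i,4]<300: continue
        p=P[l==i];r=cv2.minAreaRect((p[:,:2]*1000).astype(np.float32))
        out.append((ce[i].round(0),st[i,4],np.round(r[0],1),np.round(r[1],1),round(r[2],1),np.percentile(p[:,2],98).round(4),np.median(p,0).round(4)))
    return out
E
python3 - <<'E'
import pickle;from h import *
d=pickle.load(open("d0.pkl","rb"))
for n in("top","scene"):
    im,dp,c=d[n];P=cloud(dp,c)
    print(n)
    for t in tins(P,dp): print(*t)
im,dp,c=d["top"]
P=cloud(dp,c)
# board: low saturation, height 10..26mm
hsv=cv2.cvtColor(im,cv2.COLOR_RGB2HSV)
m=((hsv[...,1]<50)&(dp>0)&(P[...,2]>.008)&(P[...,2]<.028)).astype(np.uint8)
n,l,st,ce=cv2.connectedComponentsWithStats(m);i=1+st[1:,4].argmax()
p=P[l==i];print("board z",np.median(p[:,2]),cv2.minAreaRect((p[:,:2]*1000).astype(np.float32)))
cv2.imwrite("pics/crop0.png",cv2.resize(im[100:270,230:450,::-1],None,fx=3,fy=3))
E
```

```text
top
[148.  90.] 1844 [859.  500.2] [343.8 164.4] 89.9 0.127 [0.8102 0.5231 0.1065]
[502.  95.] 416 [ 855.5 -560. ] [108.5  56.4] 34.3 0.1298 [ 0.8425 -0.5519  0.1137]
[444.  88.] 591 [ 868.4 -389.5] [72.6 74.9] 9.5 0.1246 [ 0.8633 -0.3852  0.1199]
[472.  91.] 724 [ 869.8 -480.3] [74.  92.7] 89.2 0.1047 [ 0.8659 -0.4775  0.1002]
[391. 162.] 1351 [ 640.3 -226.8] [ 95.4 123.5] 6.5 0.1215 [ 0.6329 -0.225   0.1124]
[277. 172.] 1357 [602.1 101.5] [ 95.9 121.4] 6.9 0.1215 [0.5934 0.1    0.1129]
[547. 188.] 505 [ 573.  -682.2] [154.2  26.2] 6.7 0.116 [ 0.5708 -0.678   0.1091]
[338. 199.] 1402 [525.9 -73.6] [ 94.2 121.3] 5.2 0.1218 [ 0.52   -0.074   0.1129]
[108. 313.] 1195 [201.5 532.8] [295.7  52.8] 2.5 0.1285 [0.1957 0.5491 0.1019]
[476. 286.] 1167 [ 290.6 -461.5] [120.7  79.7] 19.1 0.1047 [ 0.2902 -0.4585  0.0978]
[201. 289.] 1224 [267.2 297. ] [ 79.  122.2] 15.0 0.1043 [0.2671 0.2961 0.0973]
[405. 293.] 1233 [ 268.4 -262.8] [125.1  78.5] 72.9 0.1047 [ 0.2686 -0.262   0.0977]
scene
[358.  37.] 891 [-590.4  759.7] [669.9 254.3] 52.6 0.1288 [-0.6132  0.8222  0.1072]
[122.  84.] 1440 [-593.8
[... 628 characters left out ...]
2.] 711 [ 294.3 -463.4] [125.4  72.6] 19.5 0.1018 [ 0.3043 -0.4644  0.0958]
[305. 208.] 1142 [530.6 -75.3] [ 94.6 123. ] 5.7 0.1196 [ 0.5507 -0.0806  0.1099]
[269. 255.] 1538 [ 649.3 -226.2] [ 87.5 121.3] 5.3 0.1196 [ 0.6648 -0.229   0.1105]
[ 68. 305.] 681 [ 578. -681.] [147.1  24.8] 5.5 0.1134 [ 0.5935 -0.6768  0.1083]
[232. 360.] 1534 [ 871.2 -388.5] [75.2 76.6] 56.9 0.1225 [ 0.8798 -0.3893  0.1197]
[187. 380.] 1634 [ 870.7 -479.2] [70.7 92.6] 89.7 0.1025 [ 0.8685 -0.4749  0.0999]
[129. 388.] 592 [ 852.9 -578.4] [62.7 56.5] 87.0 0.1299 [ 0.85   -0.5664  0.129 ]
board z 0.018641750335480323 ((583.139404296875, -68.35513305664062), (399.13348388671875, 519.8513793945312), 6.649901390075684)
```

View pics/crop0.png

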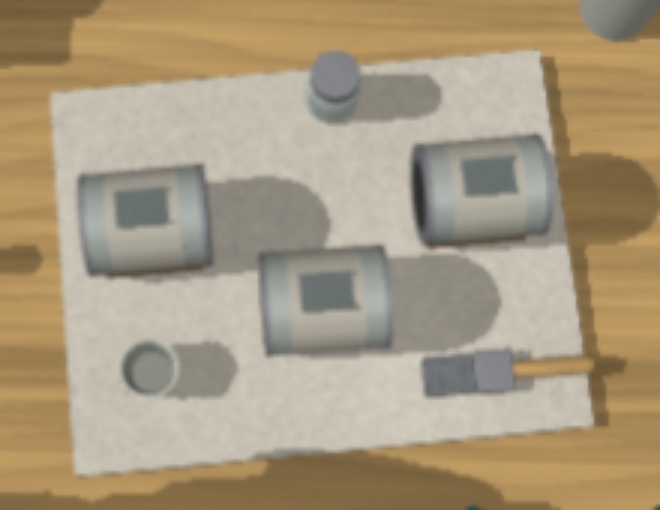

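The crop confirms that the tin at (339,200) is bare metal with a paper band, loose, and nearer the robot than the chocked pair. The board yaw of 6.65° agrees between the board rectangle and the line of the outer tins. The middle tin is about 97 mm short of the line and centred in y.

The plan is to line the tool's y up with the board's y and hold the fingers half open. I'll then press lightly on the top and drag it like a rack in about 3 strokes (finger travel is twice tin travel).

Request:
arm_command:
  targets:
    - [0,0,0,0,0,-10.6]
    - [0,0,0,0,0,-10.6]
    - [0,0,0,0,0,-10.5]
    - [-15.5,-60.5,0,0,0,0]
    - [-15.5,-60.5,0,0,0,0]
    - [-15.5,-60.5,0,0,0,0]
    - [-15.5,-60.5,0,0,0,0]
    - [-15.5,-60.5,0,0,0,0]
    - [-15.5,-60.5,0,0,0,0]
    - [-15.5,-60.5,0,0,0,0]
  jaw: 0

```text
t: 1.35
tcp_pos: [0.4218, 0.1559, 0.2314]
ee_rot: [3.141, 0.0, -3.026]
ft_force: [1.7, 0.4, -0.1]
finger_gap: 0.0425
```

Request:
arm_command:
  targets:
    - [-15.5,-60.5,0,0,0,0]
    - [-15.5,-60.5,0,0,0,0]
    - [-15.5,-60.5,0,0,0,0]
    - [-15.5,-60.5,0,0,0,0]
    - [0,0,5,0,0,0]
    - [0,0,0,0,0,0]
    - [0,0,0,0,0,0]

```text
t: 2.22
tcp_pos: [0.5108, -0.0742, 0.2263]
ee_rot: [3.141, -0.0, -3.024]
ft_force: [-0.2, 0.1, 0.0]
finger_gap: 0.0428
```

```bash
cat > look.py <<'E'
import sys;from h import *;from rig import bot
def look(name):
    s=bot.read_state();c=bot.calibration("wrist")
    im,dp=bot.get_image("wrist")
    T=np.eye(4);T[:3,:3]=R.from_euler("xyz",s["ee_rot"]).as_matrix();T[:3,3]=s["tcp_pos"]
    P=cloud(dp,c,T@np.array(c["mount"]))
    cv2.imwrite(f"pics/{name}.png",im[:,:,::-1])
    print("t",round(float(s["t"]),2),"tcp",s["tcp_pos"].round(4),"rot",np.degrees(s["ee_rot"]).round(2),"F",s["ft_force"].round(2),"gap",s["finger_gap"])
    for t in tins(P,dp): print(*t)
look(sys.argv[1])
import pickle
im,dp=bot.get_image("top");c=bot.calibration("top")
print("top")
for t in tins(cloud(dp,c),dp):
    if .45<t[2][0]/1000<.7 and abs(t[2][1])<280: print(*t)
E
python3 look.py w1
```

```text
t 2.23 tcp [ 0.5108 -0.0742  0.2263] rot [ 1.7998e+02 -1.0000e-02 -1.7329e+02] F [-0.18  0.12  0.03] gap 0.042774575015437896
[318. 201.] 13881 [526.4 -75.4] [ 93.1 121.6] 5.8 0.1175 [ 0.5145 -0.0767  0.1116]
[498. 287.] 8742 [600.2  99.4] [ 89.4 122.7] 6.7 0.1174 [0.5798 0.1043 0.1087]
[139. 288.] 8952 [ 636.4 -228.8] [ 83.8 124.2] 6.6 0.1173 [ 0.6177 -0.2361  0.1087]
top
[401. 161.] 725 [ 643. -251.] [94.9 73.8] 6.2 0.1219 [ 0.6332 -0.2544  0.1127]
[277. 172.] 1354 [600.8 101.3] [ 96.6 121.2] 6.9 0.1216 [0.5936 0.0999 0.1127]
```

View pics/w1.png

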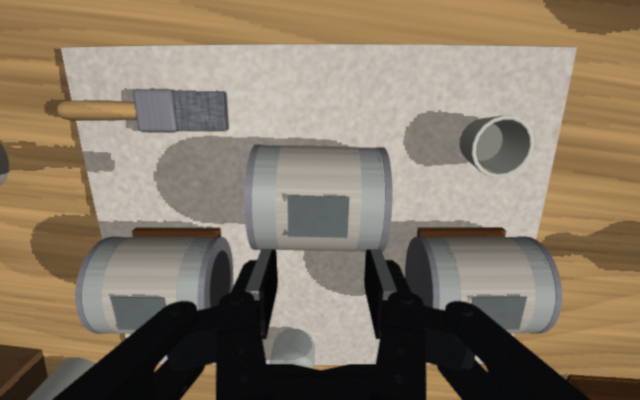

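The wrist view shows the middle tin at (318,200), unobstructed, with the two fingertips at about (265,250) and (375,250) to straddle its top. The tin centre measures (526,-75) with its top at z=0.1175, as it should be. I'll descend to just above it, slightly behind the top.

Request:
arm_command:
  targets:
    - [2.5,-3,25,0,0,0]
    - [0,0,25,0,0,0]
    - [0,0,25,0,0,0]
    - [0,0,20,0,0,0]
    - [0,0,7,0,0,0]
    - [0,0,0,0,0,0]
    - [0,0,0,0,0,0]

```text
t: 3.2
tcp_pos: [0.5093, -0.0786, 0.1251]
ee_rot: [-3.141, 0.001, -3.026]
ft_force: [0.9, 1.2, 0.4]
finger_gap: 0.043
```

Request:
arm_command:
  targets:
    - [0,0,2,0,0,0]
    - [0,0,2,0,0,0]
    - [0,0,0,0,0,0]

```text
t: 3.58
tcp_pos: [0.5088, -0.0786, 0.1202]
ee_rot: [-3.142, -0.0, -3.026]
ft_force: [0.1, -0.5, -0.2]
finger_gap: 0.0427
```

Request:
arm_command:
  targets:
    - [0,0,1,0,0,0]
    - [0,0,1,0,0,0]
    - [0,0,0,0,0,0]

```text
t: 3.95
tcp_pos: [0.5088, -0.0787, 0.1182]
ee_rot: [-3.142, -0.0, -3.026]
ft_force: [-0.6, 0.6, -0.2]
finger_gap: 0.0427
```

Request:
arm_command:
  targets:
    - [0,0,1,0,0,0]
    - [0,0,0,0,0,0]

```text
t: 4.2
tcp_pos: [0.5088, -0.0787, 0.1173]
ee_rot: [-3.141, -0.0, -3.026]
ft_force: [-0.4, 0.5, 0.2]
finger_gap: 0.0431
```

Request:
arm_command:
  targets:
    - [0,0,1,0,0,0]
    - [0,0,0,0,0,0]

```text
t: 4.45
tcp_pos: [0.5088, -0.0787, 0.1163]
ee_rot: [-3.142, -0.0, -3.026]
ft_force: [0.3, 0.3, 0.2]
finger_gap: 0.0428
```

Request:
arm_command:
  targets:
    - [0,0,1,0,0,0]
    - [0,0,0,0,0,0]

```text
t: 4.7
tcp_pos: [0.5088, -0.0786, 0.1153]
ee_rot: [-3.142, -0.0, -3.026]
ft_force: [0.4, -0.5, -0.6]
finger_gap: 0.0431
```

Request:
arm_command:
  targets:
    - [0,0,1,0,0,0]
    - [0,0,0,0,0,0]

```text
t: 4.95
tcp_pos: [0.5092, -0.0787, 0.1146]
ee_rot: [-3.141, 0.001, -3.026]
ft_force: [-0.8, 0.4, 5.5]
finger_gap: 0.0428
```

Request:
arm_command:
  targets:
    - [0,0,1,0,0,0]
    - [0,0,0,0,0,0]

```text
t: 5.2
tcp_pos: [0.5098, -0.0787, 0.1143]
ee_rot: [-3.141, 0.002, -3.026]
ft_force: [-2.4, 0.9, 16.5]
finger_gap: 0.0429
```

The fingertips are on the top with 16 N. First half-stroke, slowly, along tool −x.

Request:
arm_command:
  targets:
    - [-1,0,0,0,0,0]
    - [-3,0,-0.1,0,0,0]
    - [-5,0,-0.1,0,0,0]
    - [-6,0,-0.1,0,0,0]
    - [-6,0,0,0,0,0]
    - [-6,0,0,0,0,0]
    - [-4,0,0,0,0,0]
    - [-2,0,0,0,0,0]
    - [0,0,0,0,0,0]

```text
t: 6.32
tcp_pos: [0.5441, -0.0753, 0.1159]
ee_rot: [-3.141, 0.005, -3.026]
ft_force: [0.3, -0.9, 27.8]
finger_gap: 0.0425
```

```bash
python3 look.py w2
```

```text
t 6.33 tcp [ 0.5441 -0.0753  0.1159] rot [-179.94    0.31 -173.39] F [ 0.28 -0.9  27.8 ] gap 0.04246985583744168
[325. 230.] 32348 [542.1 -74.1] [ 88.6 121.9] 5.3 0.1222 [ 0.5258 -0.0754  0.1114]
[579. 334.] 12657 [586.9  82.2] [60.4 93.1] 4.6 0.1174 [0.5764 0.0823 0.1057]
[ 63. 334.] 12999 [ 620.8 -217.2] [ 63.5 100.7] 11.9 0.1173 [ 0.6098 -0.2221  0.1053]
top
[396. 162.] 1052 [ 641.1 -235.4] [ 95.5 107.3] 5.7 0.1219 [ 0.6323 -0.239   0.1128]
[277. 172.] 1353 [601.6 101.3] [ 96.3 121. ] 6.8 0.1215 [0.5936 0.1004 0.1126]
```

The tin rolled about 18 mm for 35 mm of finger travel, so there is no slip. Second half of the stroke.

Request:
arm_command:
  targets:
    - [-1,0,-0.5,0,0,0]
    - [-3,0,0,0,0,0]
    - [-5,0,0,0,0,0]
    - [-6,0,0,0,0,0]
    - [-6,0,0,0,0,0]
    - [-6,0,0.1,0,0,0]
    - [-4,0,0.2,0,0,0]
    - [-2,0,0,0,0,0]
    - [-1,0,0,0,0,0]
    - [0,0,0,0,0,0]

```text
t: 7.68
tcp_pos: [0.577, -0.0719, 0.1153]
ee_rot: [-3.14, 0.004, -3.027]
ft_force: [2.7, -3.5, 15.7]
finger_gap: 0.0428
```

Request:
arm_command:
  targets:
    - [0,0,0,0,0,0]
    - [0,0,-1,0,0,0]
    - [0,0,-1,0,0,0]
    - [0,0,-2,0,0,0]
    - [0,0,-10,0,0,0]
    - [20,0,-20,0,0,0]
    - [16,0,0,0,0,0]
    - [0,0,0,0,0,0]

```text
t: 8.68
tcp_pos: [0.5393, -0.0751, 0.1486]
ee_rot: [3.141, 0.001, -3.026]
ft_force: [0.1, -0.4, 0.7]
finger_gap: 0.0426
```

```bash
python3 look.py w3;python3 look.py w3
```

```text
t 8.68 tcp [ 0.5393 -0.0751  0.1486] rot [ 1.7999e+02  3.0000e-02 -1.7340e+02] F [ 0.12 -0.38  0.67] gap 0.04257903881147485
[323. 238.] 20375 [560.4 -72.1] [ 93.7 121.8] 5.5 0.117 [ 0.5395 -0.0737  0.1103]
[566. 313.] 14708 [596.6  98.7] [ 83.8 123.3] 5.4 0.1175 [0.5786 0.1001 0.1084]
[ 76. 314.] 14824 [ 636.2 -228.3] [ 85.  123.1] 7.2 0.1173 [ 0.6158 -0.2366  0.1082]
top
[397. 162.] 974 [ 641.1 -237.2] [ 94.3 103.3] 6.2 0.122 [ 0.6311 -0.2427  0.113 ]
[277. 172.] 1349 [601.1 101.2] [ 96.3 120.9] 6.7 0.1215 [0.5939 0.1    0.1126]
t 8.78 tcp [ 0.5402 -0.0749  0.1482] rot [-1.8000e+02  3.0000e-02 -1.7337e+02] F [-0.55 -0.9  -0.79] gap 0.04268669971223834
[322. 237.] 20624 [560.4 -72.2] [ 93.5 121.8] 5.3 0.117 [ 0.5396 -0.0737  0.1104]
[ 76. 313.] 14966 [ 636.6 -228.7] [ 85.1 123.7] 7.1 0.1173 [ 0.6158 -0.2358  0.1082]
[566. 313.] 14824 [598.8  99.3] [ 85.8 123. ] 6.3 0.1174 [0.5787 0.0996 0.1084]
top
[397. 162.] 985 [ 641.2 -235.9] [ 95.8 104.1] 7.4 0.1222 [ 0.6308 -0.2423  0.1126]
[277. 172.] 1356 [601.2 101.3] [ 95.3 121.5] 6.3 0.1213 [0.5936 0.1007 0.1128]
```

The tin is at rest at (560.4,-72.2) with about 62 mm to go. Second stroke of about 31 mm.

Request:
arm_command:
  targets:
    - [-4.5,0,15,0,0,0]
    - [0,0,12,0,0,0]
    - [0,0,4,0,0,0]
    - [0,0,1,0,0,0]
    - [0,0,1,0,0,0]
    - [0,0,0.7,0,0,0]
    - [0,0,0,0,0,0]
    - [0,0,0,0,0,0]

```text
t: 9.88
tcp_pos: [0.5447, -0.0746, 0.1149]
ee_rot: [-3.141, 0.002, -3.026]
ft_force: [-0.3, 0.1, 7.5]
finger_gap: 0.0429
```

Request:
arm_command:
  targets:
    - [0,0,0.4,0,0,0]
    - [-1,0,0.2,0,0,0]
    - [-3,0,0,0,0,0]
    - [-5,0,0,0,0,0]
    - [-6,0,-0.1,0,0,0]
    - [-6,0,-0.1,0,0,0]
    - [-6,0,0,0,0,0]
    - [-6,0,0,0,0,0]
    - [-6,0,0,0,0,0]
    - [-6,0,0,0,0,0]

```text
t: 11.12
tcp_pos: [0.5909, -0.0701, 0.116]
ee_rot: [-3.14, 0.005, -3.027]
ft_force: [0.1, -2.0, 20.5]
finger_gap: 0.0427
```

Request:
arm_command:
  targets:
    - [-6,0,0,0,0,0]
    - [-5,0,0.1,0,0,0]
    - [-3,0,0.1,0,0,0]
    - [-1,0,0,0,0,0]
    - [0,0,0,0,0,0]
    - [0,0,0,0,0,0]

```text
t: 11.88
tcp_pos: [0.6055, -0.0686, 0.1155]
ee_rot: [-3.14, 0.004, -3.027]
ft_force: [1.9, -4.0, 16.2]
finger_gap: 0.0424
```

Request:
arm_command:
  targets:
    - [0,0,-1,0,0,0]
    - [0,0,-1,0,0,0]
    - [0,0,-2,0,0,0]
    - [0,0,-10,0,0,0]
    - [16,0,-20,0,0,0]
    - [16,0,0,0,0,0]
    - [0,0,0,0,0,0]

```text
t: 12.75
tcp_pos: [0.5716, -0.0714, 0.1483]
ee_rot: [3.141, 0.001, -3.026]
ft_force: [0.6, -0.2, 0.7]
finger_gap: 0.0426
```

```bash
python3 look.py w4;python3 look.py w4
```

```text
t 12.75 tcp [ 0.5716 -0.0714  0.1483] rot [ 1.7999e+02  3.0000e-02 -1.7340e+02] F [ 0.61 -0.2   0.74] gap 0.04255141581965135
[322. 236.] 20885 [590.2 -69.4] [ 92.7 121.8] 5.2 0.1169 [ 0.5702 -0.0707  0.1103]
[ 84. 281.] 18838 [ 639.5 -227.5] [ 89.8 122.4] 6.7 0.1174 [ 0.6209 -0.2209  0.1101]
[558. 280.] 18225 [600.1  99.5] [ 87.7 123.7] 5.5 0.1175 [0.5862 0.0853 0.1101]
top
[394. 162.] 1192 [ 640.1 -227.4] [ 95.  122.5] 6.2 0.1221 [ 0.6283 -0.2326  0.1127]
[277. 172.] 1348 [601.6 101.3] [ 95.  120.9] 6.8 0.1216 [0.5934 0.1    0.1128]
t 12.85 tcp [ 0.5724 -0.0711  0.1479] rot [ 1.8000e+02  3.0000e-02 -1.7337e+02] F [-0.55  1.16  0.05] gap 0.04261283070382002
[321. 235.] 21126 [590.2 -69.4] [ 92.9 121.7] 5.4 0.1169 [ 0.5704 -0.0707  0.1104]
[558. 280.] 18251 [598.2  98.7] [ 83.8 122. ] 6.4 0.1176 [0.5863 0.0848 0.1102]
[ 84. 280.] 18898 [ 637.1 -227.9] [ 84.5 122.9] 7.0 0.1174 [ 0.621  -0.2201  0.1101]
top
[394. 162.] 1199 [ 640.1 -227.4] [ 95.9 123. ] 6.3 0.1217 [ 0.6285 -0.2323  0.1127]
[277. 172.] 1354 [601.3 101.4] [ 95.8 121.3] 6.7 0.1218 [0.5935 0.1003 0.1129]
```

Same again: about 32 mm remain, so about 64 mm of finger travel.

Request:
arm_command:
  targets:
    - [-1.5,0,15,0,0,0]
    - [0,0,12,0,0,0]
    - [0,0,4,0,0,0]
    - [0,0,1,0,0,0]
    - [0,0,1,0,0,0]
    - [0,0,0.7,0,0,0]
    - [0,0,0,0,0,0]
    - [0,0,0,0,0,0]

```text
t: 13.95
tcp_pos: [0.5741, -0.0712, 0.1147]
ee_rot: [-3.141, 0.002, -3.026]
ft_force: [-1.4, 0.5, 7.5]
finger_gap: 0.0422
```

Request:
arm_command:
  targets:
    - [0,0,0.5,0,0,0]
    - [-1,0,0.1,0,0,0]
    - [-3,0,0,0,0,0]
    - [-5,0,0,0,0,0]
    - [-6,0,-0.1,0,0,0]
    - [-6,0,-0.1,0,0,0]
    - [-6,0,0,0,0,0]
    - [-6,0,0,0,0,0]
    - [-6,0,0,0,0,0]
    - [-6,0,0,0,0,0]

```text
t: 15.2
tcp_pos: [0.6203, -0.0666, 0.116]
ee_rot: [-3.14, 0.005, -3.026]
ft_force: [-0.8, -1.6, 20.6]
finger_gap: 0.0425
```

Request:
arm_command:
  targets:
    - [-6,0,0,0,0,0]
    - [-6,0,0.1,0,0,0]
    - [-4,0,0.1,0,0,0]
    - [-2,0,0,0,0,0]
    - [-1,0,0,0,0,0]
    - [0,0,0,0,0,0]
    - [0,0,0,0,0,0]

```text
t: 16.08
tcp_pos: [0.6388, -0.0648, 0.1154]
ee_rot: [-3.14, 0.004, -3.027]
ft_force: [1.4, -3.1, 16.9]
finger_gap: 0.0426
```

Request:
arm_command:
  targets:
    - [0,0,-1,0,0,0]
    - [0,0,-1,0,0,0]
    - [0,0,-2,0,0,0]
    - [0,0,-10,0,0,0]
    - [30,0,-30,0,0,0]
    - [60,0,-50,0,0,0]
    - [50,0,-10,0,0,0]
    - [0,0,0,0,0,0]

```text
t: 17.08
tcp_pos: [0.5079, -0.079, 0.209]
ee_rot: [3.141, 0.002, -3.027]
ft_force: [0.1, 1.1, 0.9]
finger_gap: 0.0427
```

```bash
python3 look.py w5; python3 look.py w6; python3 - <<'E'
from h import *;from rig import bot
im,dp=bot.get_image("scene");c=bot.calibration("scene");P=cloud(dp,c)
for t in tins(P,dp):
    if 450<t[2][0]<700 and abs(t[2][1])<280: print(*t)
cv2.imwrite("pics/s2.png",im[:,:,::-1])
E
```

```text
t 17.07 tcp [ 0.5079 -0.079   0.209 ] rot [ 1.7996e+02  1.1000e-01 -1.7346e+02] F [0.11 1.07 0.93] gap 0.04272973818134418
[516. 298.] 8819 [599.1  99. ] [ 88.1 122.9] 5.9 0.1173 [0.577  0.1085 0.1074]
[130. 299.] 8472 [ 635.7 -228.5] [ 82.7 123.7] 6.9 0.1172 [ 0.6141 -0.2426  0.1067]
[321. 310.] 8254 [616.8 -64.8] [ 84.  107.5] 3.9 0.1169 [ 0.6061 -0.0682  0.1113]
top
[402. 161.] 706 [ 643.4 -253.6] [94.6 69. ] 6.6 0.1221 [ 0.6349 -0.2553  0.1128]
[277. 172.] 1355 [601.6 101.2] [ 96.1 121. ] 6.5 0.1213 [0.5936 0.1006 0.1127]
t 17.18 tcp [ 0.5102 -0.0783  0.208 ] rot [ 1.7999e+02  8.0000e-02 -1.7337e+02] F [-0.4   0.   -0.69] gap 0.04260687657330561
[516. 297.] 9068 [599.1  98.9] [ 88.4 123.4] 5.4 0.1173 [0.5775 0.1078 0.1075]
[129. 297.] 8831 [ 637.1 -228.4] [ 85.8 124.4] 7.0 0.1172 [ 0.6146 -0.2414  0.1072]
[321. 309.] 8259 [616.6 -65.5] [ 82.6 106.1] 5.0 0.1169 [ 0.6062 -0.0678  0.1113]
top
[402. 161.] 710 [ 643.7 -253.4] [95.2 70.8] 4.7 0.1219 [ 0.6348 -0.2545  0.113 ]
[277. 172.] 1349 [601.7 101.2] [ 95.6 120.8] 6.7 0.1214 [0.5937 0.1003 0.113 ]
[373. 204.] 1143 [609.5 101.1] [ 94.9 128.2] 3.7 0.1198 [0.6248 0.0919 0.1097]
[324. 228.] 1336 [628.1 -65.6] [ 92.5 123.8] 4.8 0.1189 [ 0.6455 -0.071   0.1103]
[269. 255.] 1547 [ 648.  -225.9] [ 89.5 120.5] 6.3 0.1197 [ 0.6645 -0.2294  0.1106]
```

View pics/w6.png

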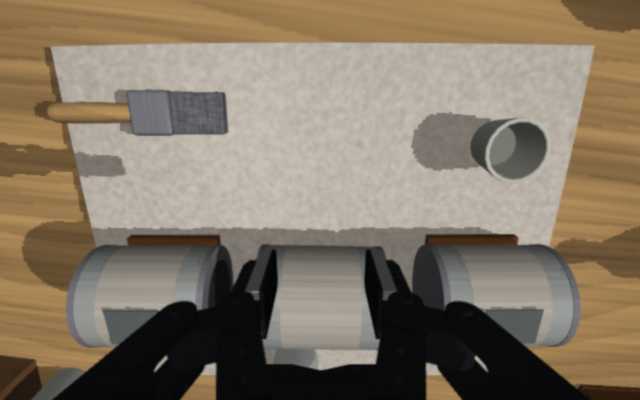

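View pics/s2.png

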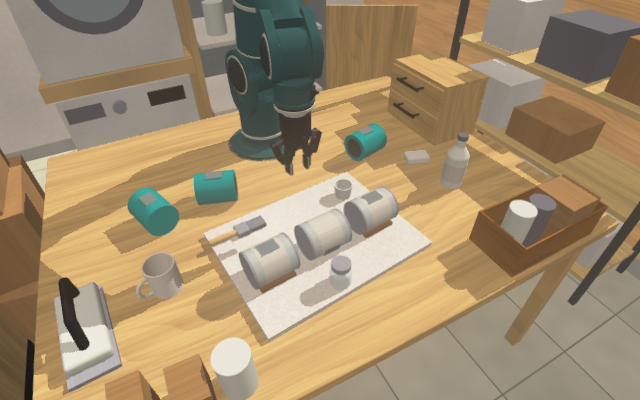

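The wrist view shows the near edges of the three tins level at rows 245–248, with gaps at both ends. The scene view shows the tin at (323,233) in line, the jar at (341,272) clear, and the gripper well away. The tin is about −1 mm off the line and −3 mm from midway, its axis is about 2° off, and it is steady between readings. I'm handing in.

```bash
python3 -c "
from rig import bot
print(bot.job_done(), bot.read_state()['t'])"
```

```text
the job is handed in; nothing more can be done
the job is handed in; nothing more can be done
```

The middle tin now lies in line between the two outer tins, touching neither, and I handed the job in after about 17 s of robot time. I rolled it there in three slow strokes with the half-open fingertips on its top (about 15–28 N down, tin speed about 24 mm/s). After each stroke I stopped before lifting off.

- **Final position:** the scene camera puts the tin about 1 mm short of the line and 3 mm off midway towards the right-hand tin. Its axis is about 2° (0.03 rad) off, all within the limits. It looked at rest in successive views.
- **Surroundings:** the outer tins read within about 2 mm of their start, which is camera noise. In the last pictures the other things on the board and counter looked unmoved. The gripper was clear of everything.
- **Disagreements:** the cameras differ by about 5 mm in absolute x, so I judged the tin's place relative to the outer tins. In the last wrist and top views the gripper hid part or all of the middle tin, so the final figure rests on the scene camera. The wrist view's level near edges agree with it.

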